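# Lock the spindle of a tissue-roll stand with its setscrew

### The job

Turn the roll stand's spindle by its crank until the flat on the spindle faces straight up at the setscrew, then let go of the crank, fit the T-handled hex key well down into the setscrew's socket by feel and turn it clockwise until the screw is snug on the flat, pressing only lightly and not overtightening. Finally put the key back upright in its wooden block, fully down, and leave the brush, the brass weight and the jar where they are.

Things in the scene. Friction and masses are not known exactly. Their poses are not given: they have to be found in the camera images.
- screw_point (a point): lower end of the setscrew, inside the bearing. Clockwise from above drives it down 1.8 mm per rad. Drag 0.12 N m while turning. It meets the flat after 1.0 to 1.65 rad (differs each time); then the torque grows 0.2 N m per rad. Snug: 0.18 to 0.25 N m while turning, which reads a quarter less (0.14 to 0.19; the drag 0.09) once the hand has stopped; 0.27 turning is too much. It stays by friction.
- flat (a point): middle of the visible part of the flat on the spindle's bare end, 52 mm from the bearing's middle, away from the crank. The flat is 12 mm wide and 1.6 mm deep and runs the whole length. If it is more than about 0.08 rad off, the screw clamps it askew; turned away, the screw meets the round 0.9 rad too early. The spindle can turn 0.6 rad beyond upright.
- bracket: fixed grey bracket of the roll stand: base plate 120 x 110 x 12 mm, on it a bearing 44 x 36 mm in plan (48 mm wide at the spindle) through which the spindle runs level, and a round boss on top. Origin: centre of the underside, on the bench. z is up; y runs along the spindle towards its crank end.
- spindle: steel spindle, 24 mm diameter, level, axis 85 mm above the bench; it turns with a drag of 0.15 N m (2.5 N at the crank) and stays where left. Origin: on the axis in the bearing's middle, under the setscrew. y: along the axis to the crank. z: outward normal of its flat, so the flat faces the screw when z is straight up. At the start z leans 0.45 to 1.25 rad towards the bracket's -x.
- crank_grip (a point): middle of the crank's black grip: round bar 14 mm diameter, 66 mm long, parallel to the spindle, 60 mm from its axis, 77 mm from the bearing's middle (bracket +y); crank arm at 34 to 42 mm. Seen along the spindle the crank stands 0.5 rad from the flat's normal, towards bracket +x. Pinch it from above and lead it round the axis; the bar may turn between the fingers.
- setscrew: upright dark steel setscrew on the bearing: head 27 mm diameter, 14 mm tall, hex socket 13 mm across flats, 11 mm deep, mouth bevelled 1 mm. Origin: centre of the head's top, 131.7 to 133 mm above the bench at the start. This frame sinks with the screw but does not turn with it: the hexagon's angle is not told and differs each time (repeats every 60 degrees; the key has some 10 degrees of play either way).
- key_handle (a point): centre of the T-handle of the loose upright hex key (about 120 g): black bar 60 (key x) x 16 (key y) x 20 mm tall, centre 96 mm above the tip. Below it a neck 14 mm in diameter, a shoulder disc 28 mm in diameter 60 to 66 mm above the tip, and the hex shank, 12 mm across flats, corners at 0, 60.. degrees from key x, end bevelled 1.8 mm. z points up along the key.
- key_tip (a point): centre of the hex key's lower end, same axes as the handle point.
- hex_key: the hex key as a whole; origin at the tip, as key_tip.
- key_block: fixed wooden block 70 x 70 x 66 mm with a round blind hole of 19 mm diameter, 64 mm deep, in the middle of its top; the key hangs upright in it, its shoulder on the block's top (key tip 6 mm above the bench, handle centre 102 mm). Origin: centre of the underside, on the bench.
- block_mouth (a point): centre of the hole's mouth, on the block's top face, 66 mm above the bench.
- brush: loose wide flat brush lying on the bench, 161 x 55 x 14 mm, wooden handle towards its -x; origin under its middle. Leave alone.
- weight: loose round brass paper weight, 52 mm diameter, 50 mm tall with a stub on top; origin under its centre. Leave alone.
- jar: loose amber jar with a lid, 52 mm diameter, 60 mm tall; origin under its centre. Leave alone.
Things that resemble listed ones, but are neither listed nor needed, are in the scene too. Leave any green or turquoise look-alike of the key_block alone.

How it is judged:
On the way, in this order (a step that is already met when the one before it is completed fails the run):
1. the spindle's flat faces straight up (within 0.08 rad), the screw not yet touching it, crank let go (angle between spindle's own z axis and vertical below 0.08 rad and contact force between setscrew and spindle below 1 N and contact force between the fingers and spindle below 0.5 N), for 0.2 s.
2. the hex key, seated in the screw's socket, has drawn the screw tight on the flat (more than 20 N) (angle between spindle's own z axis and vertical below 0.08 rad and contact force between setscrew and spindle above 20 N and horizontal distance between key_tip and setscrew below 0.004 m and z of key_tip in the frame of setscrew below -0.005 m), for 0.2 s.
At the end, for the whole second after the job is handed in: The flat faces straight up within 0.08 rad, the setscrew is screwed down with its head's top under 130.7 mm and presses on the flat with more than 20 N, and the key hangs upright (within 0.15 rad) and at rest in its block, its shoulder within 3 mm of the block's top (angle between spindle's own z axis and vertical below 0.08 rad and contact force between setscrew and spindle above 20 N and z of setscrew in the frame of bracket below 0.1307 m and horizontal distance between key_tip and block_mouth below 0.009 m and z of key_tip in the frame of key_block below 0.009 m and angle between key_handle's own z axis and vertical below 0.15 rad and linear speed of hex_key below 0.02 m/s); the robot touches nothing.
It fails at once if the setscrew is overtightened (its point presses on the spindle with more than 85 N, about 0.27 N m on the turning key) (contact force between setscrew and spindle above 85 N).
It fails at once if the key is pushed onto the screw with more than 25 N before it has gone at least 4.5 mm into the socket (contact force between hex_key and setscrew above 25 N and z of key_tip in the frame of setscrew above -0.0045 m).
It fails at once if the gripper itself pushes on the setscrew (contact force between the fingers and setscrew above 3 N).
It fails at once if the brush, the weight or the jar is moved more than 15 mm (distance of any of brush, weight, jar from where it was at the start of the episode above 0.015 m).
It also fails if it takes over 72 s, if anything falls off the work surface, if the arm or the gripper's body presses on something with over 40 N, if the wrist force passes 120 N, or if a joint passes its speed limit or range.

### The arm

A 6-joint arm with a two-finger parallel gripper is mounted at the origin on the work surface. World frame = base frame: x ahead of the robot, y to its left, z up, the work surface at z = 0. Lengths are in m, angles in rad, forces in N, time in s.
With the tool pointing down it reaches from about 0.35 to 0.775 m from the base axis. Payload 7.3 kg.
Tool frame: the origin (TCP) lies on the centre line of the jaws, within the pads' length; the fingertips stand 17 mm ahead of it and the grasp point (between the pads) lies 2 mm behind it (robot.tcp_to_tips is the distance from the TCP to the fingertips, in m); z points along the fingers, y is the line along which they close (so a half turn about z gives the same grasp; the last joint's range is limited). The gripper opens to 92 mm and grips with 3 to 60 N. Pads are 19 mm wide; open, the fingers measure 130 mm over their backs; the gripper's body (75 mm by 190 mm) begins 47 mm behind the grasp point.
Start: joints at [-1.358, 0.342, 1.524, -0, 1.275, -0.146], TCP at [0.184, -0.492, 0.244] pointing down, gripper open.
Joint ranges: [-2.53, 2.53], [-0.77, 2.02], [0.04, 2.7], [-1, 4.14], [0.28, 2.66], [-3.11, 3.11]. Speed limits (rad/s): [2.57, 2.57, 3.14, 3.14, 3.14, 3.14].

### API

Orientations are given as [roll, pitch, yaw] about the fixed x, y, z axes, in that order (R = Rz(yaw) Ry(pitch) Rx(roll)).
In Python, from cell import robot gives the robot as it stands. The module is installed in compiled form; this text tells all that it offers.
- The arm moves only by the tool carry_out, never from a script. Its argument "commands" is a list of rows, each a list of 3 entries, a list of its own where there are three numbers: the shift along the tool's x, y, z in m, then the turn about the tool's z in rad, then the opening, from 0 (shut) to 1 (fully open). In form: [[[dx, dy, dz], yaw, claw], ...]. A call has 1 to 20 rows; each row shifts and turns the commanded pose from where the row before left it, along the tool's axes as they then stand; what a row does not reach is not made up. A row lasts 1/8 s, in which the tool goes at most 62.5 mm and 10.7 degrees, less where a joint would pass 70% of its speed; a pose out of reach is approached as far as the arm can. A call is refused whole if a number of a shift passes 0.0625 or a number of a turn 0.188, either way. A call with a gripper value outside its range is refused whole. The fingers move at their own pace and stop on an object; "newtons" is the grip in N (left out, the last holds). Time passes only in rows, so rows that do not move let the fingers close. It gives the time, the measured TCP pose, the force, the opening and the grip force at its end, in the units of the state.
- robot.observe(): the state, without advancing time (a new reading comes with each control period).
- robot.read_camera(name): name is "scene" or "top" or "wrist"; returns a dict with "pixels" (480x640x3 uint8, red, green, blue), "fx", "fy", "cx", "cy" (pixels), "view" (4x4, takes a point from world to camera coordinates); the wrist camera has in their place "T_tool_cam" (4x4, takes a point from camera to tool coordinates, whose origin is the TCP and whose axes are the flange's). Camera axes: x right, y up, looking along -z (the intrinsics and any distortion apply to the point x, -y, -z); pixel columns grow to the right and rows downward; lengths in m; the calibration is good to about 2 mm. The wrist camera is an equidistant fisheye: a pixel r from the principal point sees the ray r / f radians off the axis. A picture is of the moment at which its call begins: read the wrist's pose just before it. There is no depth.
- robot.hand_in(): hands the job in; it is judged then, once.
Trained networks look in a picture, given as the dict that the camera call returned (one of the last four; its "shot" number tells which), for a name from the list of things; names that differ only in an ending like _2 or _b are one class to them, and where a whole thing is asked for, a point or a joint stands for the part that bears it (a point fixed in the world has none). Each returns a list of dicts, best first, with "p" (0 to 1); they miss things now and then, are a little off and sometimes report something else, mostly with a low value. They report only what shows in the picture. A call takes as long as a camera call. They do not tell look-alikes from the thing itself.
- robot.find_in(picture, name): "at" ([column, row] in pixels, amid what is visible of it).
- robot.tip_of(picture, name): "at" ([column, row] in pixels: a listed point, or the origin of a listed thing).
The state is a dict: "time": time; "qpos": joint angles; "qvel": joint speeds; "joint_efforts": joint torques, N m; "tool_pos": TCP position; "tool_rot": TCP orientation; "contact_force": force on the tool from outside, world axes, zero at the start; "torque": the same for the moment, N m; "opening": finger opening in m; "grip_force": force on a finger pad.
Only numpy, scipy, OpenCV 4.12 (cv2) and the standard library are available. Lean on these libraries where they do the work, as an engineer would, in place of code of your own. Each camera call takes 0.05 s, during which the arm holds its last target. There are 200 camera calls.

## Working session

There is one attempt and no reset: what is moved stays moved. The work goes in short steps, Python scripts to look and compute and a tool call to move; the robot and the scene stay as the last step left them, time stands still between calls to the robot, and variables do not carry over. Pictures are saved under pics/ and viewed, at most 10 in all, crops included, and the job is handed in when it is done.

Besides the shell and the picture viewer there is one more tool, called after "Emit:" in YAML: its name, and indented under it one key for each argument. carry_out: Moves the arm, as the interface text tells. Its arguments: {"type":"object","properties":{"commands":{"type":"array"},"newtons":{"type":"number"}},"required":["commands"]}

```bash
mkdir -p pics; cat > h.py <<'E'
import numpy as np, cv2
from cell import robot
def ray(pic,px):
    v=np.array(pic["view"]); R=v[:3,:3]; c=-R.T@v[:3,3]
    d=np.array([(px[0]-pic["cx"])/pic["fx"],-(px[1]-pic["cy"])/pic["fy"],-1.])
    return c,R.T@d
def at_z(pic,px,z):
    c,d=ray(pic,px); return c+d*(z-c[2])/d[2]
def tri(a,pa,b,pb):
    c1,d1=ray(a,pa);c2,d2=ray(b,pb);d1=d1/np.linalg.norm(d1);d2=d2/np.linalg.norm(d2)
    s=np.linalg.lstsq(np.stack([d1,-d2],1),c2-c1,rcond=None)[0]
    p,q=c1+s[0]*d1,c2+s[1]*d2
    return (p+q)/2,np.linalg.norm(p-q)
def proj(pic,P):
    v=np.array(pic["view"]);p=v[:3,:3]@np.array(P)+v[:3,3]
    return [pic["cx"]+pic["fx"]*p[0]/-p[2],pic["cy"]-pic["fy"]*p[1]/-p[2]]
def save(pic,n): cv2.imwrite("pics/"+n,cv2.cvtColor(pic["pixels"],cv2.COLOR_RGB2BGR))
E
python3 - <<'E'
from h import *
np.set_printoptions(precision=4,suppress=True)
s=robot.read_camera("scene");t=robot.read_camera("top");save(s,"s0.png");save(t,"t0.png")
print([k for k in s if k!="pixels"])
for n in ["bracket","spindle","flat","crank_grip","setscrew","key_handle","key_tip","key_block","block_mouth","brush","weight","jar"]:
    a=robot.tip_of(s,n);b=robot.tip_of(t,n)
    print(n)
    for x in a[:3]: print("  s",np.round(x["at"]),round(x["p"],2))
    for y in b[:3]: print("  t",np.round(y["at"]),round(y["p"],2))
    for x in a[:2]:
        for y in b[:2]:
            P,e=tri(s,x["at"],t,y["at"]); print("   ",P,round(e,4))
print(robot.observe())
E
```

```text
['fx', 'fy', 'cx', 'cy', 'view', 'shot']
bracket
  s [435. 219.] 0.89
  t [201. 208.] 0.97
    [ 0.5761  0.1372 -0.0119] 0.006
spindle
  s [450. 185.] 0.72
  t [191. 200.] 0.81
  t [233. 144.] 0.16
    [0.5784 0.1364 0.0842] 0.0041
    [0.6336 0.0227 0.2198] 0.0214
flat
  s [425. 195.] 0.87
  t [218. 206.] 0.88
    [0.5639 0.083  0.0932] 0.0022
crank_grip
  s [483. 136.] 0.72
  t [142. 190.] 0.88
  t [192. 199.] 0.65
  t [379. 237.] 0.49
    [0.5837 0.2076 0.152 ] 0.0004
    [0.582  0.1227 0.202 ] 0.0622
setscrew
  s [452. 166.] 0.57
  t [445. 204.] 0.65
  t [188. 200.] 0.52
  t [201. 211.] 0.29
    [ 0.5944 -0.2163  0.4323] 0.2206
    [0.5729 0.1326 0.1276] 0.0088
key_handle
  s [266. 299.] 0.86
  s [264. 311.] 0.63
  s [485. 284.] 0.53
  t [219. 208.] 0.17
    [ 0.5209 -0.0739  0.09  ] 0.3099
    [ 0.5256 -0.0803  0.0831] 0.3234
key_tip
  s [224. 432.] 0.27
  t [143. 191.] 0.72
    [ 0.6034 -0.1896  0.535 ] 0.5432
key_block
  s [321. 380.] 0.94
  s [163. 252.] 0.91
  s [268. 331.] 0.76
  t [382. 180.] 0.97
  t [445. 262.] 0.91
  t [377. 236.] 0.81
    [ 0.6251 -0.2471  0.0101] 0.00
[... 567 characters left out ...]
 t [232. 148.] 0.9
    [ 0.7143  0.0739 -0.0209] 0.0031
jar
  s [226. 432.] 0.76
  s [263. 301.] 0.6
  s [450. 167.] 0.24
  t [449. 206.] 0.58
    [ 0.5699 -0.3887 -0.0055] 0.0031
    [ 0.5474 -0.3023  0.2241] 0.0584
{'time': 1.3, 'qpos': array([-1.358 ,  0.342 ,  1.5241,  0.    ,  1.2754, -0.146 ]), 'qvel': array([ 0.0009,  0.0004, -0.0009, -0.0014, -0.0011,  0.0006]), 'joint_efforts': array([ -0.0009, -43.1138, -24.4475,   0.0717,   0.0484,  -0.    ]), 'tool_pos': array([ 0.1844, -0.4916,  0.2437]), 'tool_rot': array([3.1415, 0.    , 0.3588]), 'contact_force': array([ 0.565 , -0.1484, -1.1587]), 'torque': array([ 0.0402,  0.0063, -0.0253]), 'grip_force': 0.0, 'opening': 0.0915198022861112}
```

View pictures.

View pics/s0.png

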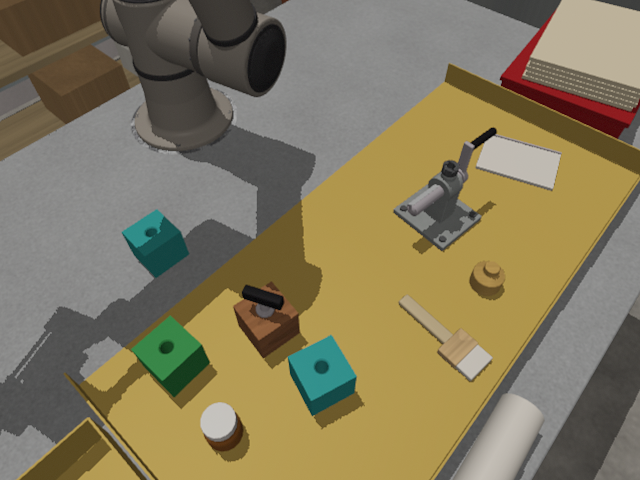

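View pics/t0.png

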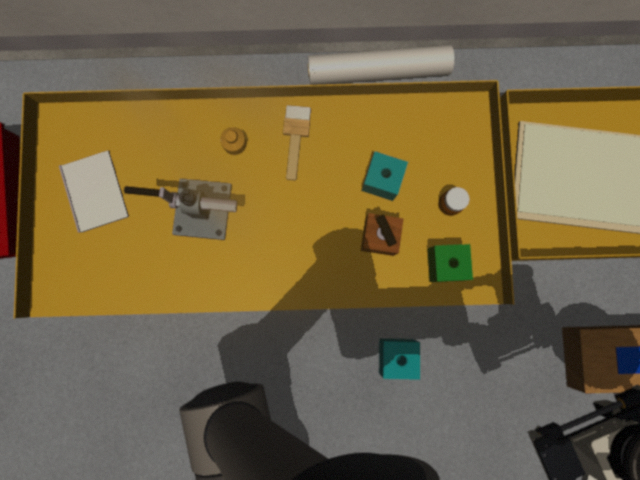

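The scene picture shows the wooden block with the black T-handle (s 266,305; t 382,232), green and turquoise look-alikes around it. The bracket has its crank grip at s(483,136)/t(142,190) and the screw at s(452,167)/t(188,200). The crank points world +y, so bracket yaw is about -0.07. I'll move above the crank for a closer look.

Emit:
carry_out:
  commands:
    - [[0,0,-0.007],-0.163,1]
    - [[0,0,-0.007],-0.163,1]
    - [[0,0,-0.007],-0.163,1]
    - [[0,0,-0.007],-0.163,1]
    - [[0,0,-0.007],-0.163,1]
    - [[0,0,-0.007],-0.163,1]
    - [[0,0,-0.007],-0.163,1]
    - [[0.053,0.027,0],0,1]
    - [[0.053,0.027,0],0,1]
    - [[0.053,0.027,0],0,1]
    - [[0.053,0.027,0],0,1]
    - [[0.053,0.027,0],0,1]
    - [[0.053,0.027,0],0,1]
    - [[0.053,0.027,0],0,1]
    - [[0.053,0.027,0],0,1]
    - [[0.053,0.027,0],0,1]
    - [[0.053,0.027,0],0,1]
    - [[0.053,0.027,0],0,1]
    - [[0.053,0.027,0],0,1]
    - [[0.053,0.027,0],0,1]

```text
time: 3.8
tool_pos: [0.5842, 0.1727, 0.2927]
tool_rot: [3.141, 0.0, 1.5]
contact_force: [0.2, 0.1, 0.7]
opening: 0.0917
grip_force: 0.0
```

```bash
cat >> h.py <<'E'
from scipy.spatial.transform import Rotation as Ro
def wcam():
    o=robot.observe(); p=robot.read_camera("wrist")
    T=np.eye(4);T[:3,:3]=Ro.from_euler("xyz",o["tool_rot"]).as_matrix();T[:3,3]=o["tool_pos"]
    p["Twc"]=T@np.array(p["T_tool_cam"]); return p
def wray(p,px):
    u=np.array([px[0]-p["cx"],px[1]-p["cy"]]);r=np.hypot(*u);th=r/p["fx"]
    d=np.array([np.sin(th)*u[0]/r,-np.sin(th)*u[1]/r,-np.cos(th)])
    return p["Twc"][:3,3],p["Twc"][:3,:3]@d
def wproj(p,P):
    q=np.linalg.inv(p["Twc"])@np.append(P,1);q=q[:3];r=np.hypot(q[0],q[1]);th=np.arctan2(r,-q[2])
    return [p["cx"]+p["fx"]*th*q[0]/r,p["cy"]-p["fx"]*th*q[1]/r]
def xz(rays,plane=None):
    A=np.zeros((3,3));b=np.zeros(3)
    for c,d in rays:
        d=d/np.linalg.norm(d);M=np.eye(3)-np.outer(d,d);A+=M;b+=M@c
    return np.linalg.solve(A,b)
def wz(p,px,z):
    c,d=wray(p,px);return c+d*(z-c[2])/d[2]
np.set_printoptions(precision=4,suppress=True)
E
python3 - <<'E'
from h import *
o=robot.observe();print(o["time"],o["tool_pos"],o["tool_rot"],o["qpos"])
w=wcam();save(w,"w1.png");print(w["T_tool_cam"],w["fx"],w["cx"],w["cy"])
s=robot.read_camera("scene");t=robot.read_camera("top")
for n in ["bracket","spindle","flat","crank_grip","setscrew"]:
    print(n)
    for nm,p in (("w",w),("s",s),("t",t)):
        for x in robot.tip_of(p,n)[:2]: print("  ",nm,np.round(x["at"],1),round(x["p"],2))
E
```

```text
3.8 [0.5842 0.1727 0.2927] [3.1411 0.0002 1.4999] [ 0.1618  0.4722  1.1872 -0.0003  1.4818  0.2326]
[[-0.0013  0.9537  0.3008  0.0814]
 [ 1.      0.0011  0.0008 -0.0011]
 [ 0.0004  0.3008 -0.9537 -0.1412]
 [ 0.      0.      0.      1.    ]] 371.64829954431775 320.3384811150018 240.3388644142322
bracket
   w [316.3 224.6] 0.91
   s [433.6 217.2] 0.82
   s [435.2 335.3] 0.47
   t [201.3 211. ] 0.93
spindle
   w [313.9 253.4] 0.74
   s [447.5 186.9] 0.82
   s [265.1 311.5] 0.25
   t [192.8 200. ] 0.77
flat
   w [306.6 299.6] 0.81
   s [425.4 194.8] 0.84
   s [435.6 334.7] 0.27
   t [217.7 207.8] 0.92
crank_grip
   w [314.5 182.9] 0.58
   s [481.  136.9] 0.72
   s [447.9 185.4] 0.37
   t [142.3 191.3] 0.97
setscrew
   w [313.6 269.5] 0.68
   s [447.7 165.8] 0.59
   t [187.7 199.4] 0.46
```

View pics/w1.png

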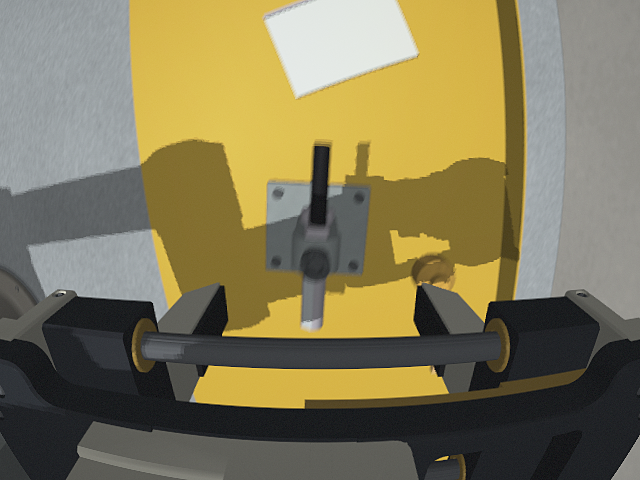

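The wrist view shows the crank bar from about (320,145) to (317,222), the setscrew head at (315,264) and base corners (267,182), (369,184), (361,272), (268,270).

```bash
python3 - <<'E'
from h import *
w=wcam()
C=[wz(w,p,.012) for p in [(267,182),(369,184),(361,272),(268,270)]]
print(np.array(C));m=np.mean(C,0);print("base mid",m)
print("screw",wz(w,(315,264),.1323), "net",wz(w,(313.6,269.5),.1323))
for z in (.14,.145): print("grip end/mid",z,wz(w,(320.5,146),z),wz(w,(319,182),z))
print("spindle end",wz(w,(312,325),.085))
im=w["pixels"][130:340,230:400];cv2.imwrite("pics/w1c.png",cv2.resize(im[:,:,::-1],None,fx=3.5,fy=2.8,interpolation=cv2.INTER_CUBIC)[:600,:800])
s=robot.read_camera("scene");im=s["pixels"][110:260,380:520];cv2.imwrite("pics/s1c.png",cv2.resize(im[:,:,::-1],None,fx=4,fy=4,interpolation=cv2.INTER_CUBIC))
t=robot.read_camera("top");
for nm,a in (("s",(s,[[481.5,136.5],[450,167]])),("t",(t,[[142.3,190.6],[188,199.7]]))):
  print(nm,at_z(a[0],a[1][0],.143),at_z(a[0],a[1][1],.1323))
E
```

```text
[[0.522  0.1939 0.012 ]
 [0.6389 0.183  0.012 ]
 [0.6252 0.0749 0.012 ]
 [0.5111 0.0857 0.012 ]]
base mid [0.5743 0.1344 0.012 ]
screw [0.5748 0.1359 0.1323] net [0.5732 0.1309 0.1323]
grip end/mid 0.14 [0.5869 0.2369 0.14  ] [0.5836 0.2082 0.14  ]
grip end/mid 0.145 [0.5869 0.2371 0.145 ] [0.5837 0.209  0.145 ]
spindle end [0.5639 0.0472 0.085 ]
s [0.5801 0.2148 0.143 ] [0.5755 0.1281 0.1323]
t [0.5854 0.2093 0.143 ] [0.5684 0.1289 0.1323]
```

View pics/s1c.png

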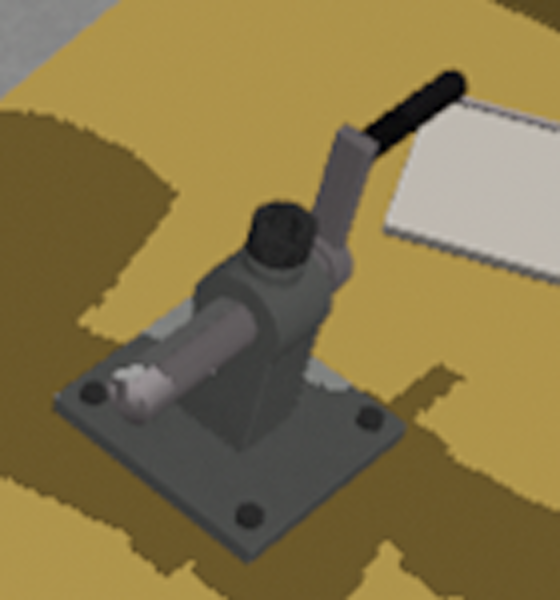

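View pics/w1c.png

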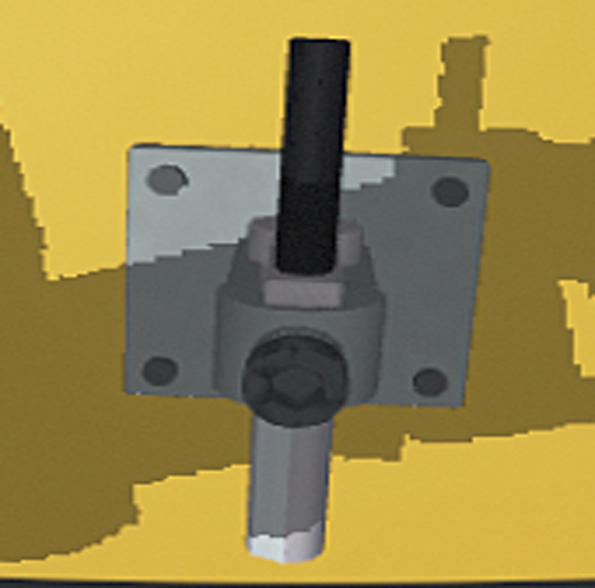

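Yaw is about -0.096, bracket centre (0.574,0.134), crank nearly upright (φ≈+0.04), so the flat leans about 0.46 rad. Next I grip the crank.

Emit:
carry_out:
  commands:
    - [[0.01,-0.001,0.03],0.025,1]
    - [[0.01,-0.001,0.03],0,1]
    - [[0.01,-0.001,0.03],0,0.7]
    - [[0.009,-0.001,0.03],0,0.5]
    - [[0,0,0.02],0,0.4]
    - [[0,0,0.008],0,0.3]
    - [[0,0,0],0,0]
    - [[0,0,0],0,0]
    - [[0,0,0],0,0]
    - [[0,0,0],0,0]
  newtons: 12

```text
time: 6.1
tool_pos: [0.5833, 0.21, 0.1453]
tool_rot: [3.14, -0.0, 1.475]
contact_force: [2.7, 0.9, 0.6]
opening: 0.0166
grip_force: 1.2
```

Emit:
carry_out:
  commands:
    - [[0,0,0],0,0]
    - [[0,0,0],0,0]
    - [[0,0,0],0,0]

```text
time: 6.48
tool_pos: [0.5835, 0.21, 0.1454]
tool_rot: [3.14, -0.0, 1.475]
contact_force: [2.6, -0.5, 4.0]
opening: 0.0135
grip_force: 12.0
```

Emit:
carry_out:
  commands:
    - [[0,0.0044,0.0003],0,0]
    - [[0,0.0039,0.0005],0,0]
    - [[0,0.0039,0.0008],0,0]
    - [[0,0.0038,0.0011],0,0]
    - [[0,0.0037,0.0013],0,0]
    - [[0,0.0036,0.0015],0,0]
    - [[0,0.0036,0.0018],0,0]
    - [[0,0,0],0,0]
    - [[0,0,0],0,0]

```text
time: 7.6
tool_pos: [0.6093, 0.2069, 0.1373]
tool_rot: [-3.141, 0.001, 1.475]
contact_force: [-0.9, -2.8, 4.2]
opening: 0.0135
grip_force: 12.0
```

Emit:
carry_out:
  commands:
    - [[0,0,0],0,0.3]
    - [[0,0,0],0,0.3]
    - [[0,0,0],0,0.3]
    - [[0,0,-0.02],0,0.4]
    - [[0,0,-0.04],0,1]
    - [[0,0,-0.04],0,1]
    - [[-0.02,-0.012,-0.03],0,1]
    - [[-0.02,-0.015,-0.02],0,1]
    - [[0,0,0],0,1]
    - [[0,0,0],0,1]

```text
time: 8.85
tool_pos: [0.579, 0.1706, 0.2866]
tool_rot: [-3.141, -0.0, 1.475]
contact_force: [1.0, -1.0, -0.7]
opening: 0.0898
grip_force: 0.0
```

```bash
python3 - <<'E'
from h import *
w=wcam();save(w,"w2.png");s=robot.read_camera("scene")
print(robot.observe()["tool_pos"])
a=w["pixels"][130:340,230:400];b=s["pixels"][110:260,380:520]
a=cv2.resize(a,(480,600),interpolation=cv2.INTER_CUBIC)
cv2.imwrite("pics/w2c.png",a[:,:,::-1])
cv2.imwrite("pics/w2d.png",cv2.resize(w["pixels"][220:340,270:360],None,fx=5,fy=5,interpolation=cv2.INTER_CUBIC)[:,:,::-1])
for n in ["setscrew","crank_grip","flat"]:
    print(n,[(np.round(x["at"],1),round(x["p"],2)) for x in robot.tip_of(w,n)[:2]])
E
```

```text
[0.5789 0.1707 0.2859]
setscrew [(array([320.2, 268.9]), 0.68)]
crank_grip [(array([355.8, 184.5]), 0.7)]
flat [(array([319.8, 308. ]), 0.95)]
```

View pics/w2c.png

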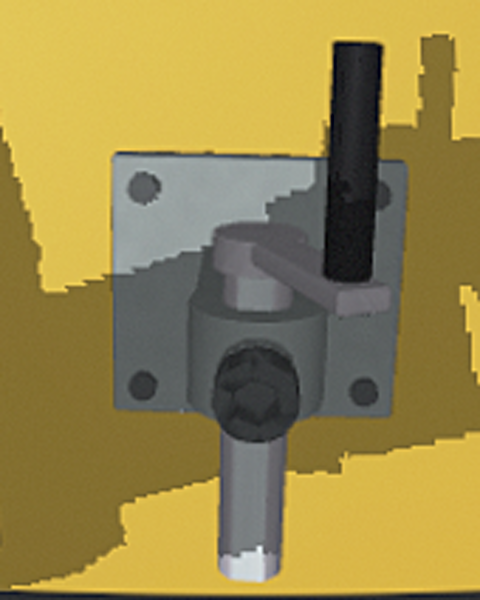

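The view shows the crank now swung to the right: grip middle at about (355,186) px, head at (320.5,268), and the flat's bright strip roughly centred on the spindle. Computing the angle.

```bash
python3 - <<'E'
from h import *
w=wcam();f=lambda u,v:(230+u/2.824,130+v/2.857)
C=np.array([wz(w,f(*p),.012) for p in [(114,153),(406,160),(391,416),(114,409)]]);m=C.mean(0);print(C,m)
e=(C[1]-C[0]+C[2]-C[3]);yaw=np.arctan2(e[1],e[0]);e2=C[0]-C[3]+C[1]-C[2];print(yaw,np.arctan2(-e2[0],e2[1]))
yb=(yaw+np.arctan2(-e2[0],e2[1]))/2
def loc(P,c): d=P-c;return d[0]*np.cos(yb)+d[1]*np.sin(yb),-d[0]*np.sin(yb)+d[1]*np.cos(yb)
sc=wz(w,f(257,393),.1323);print("screw",sc,loc(sc,m))
for n,p in (("far",(357,45)),("mid",(353,160)),("near",(349,278))):
  q=wz(w,f(*p),.1377);print(n,loc(q,m),loc(q,sc))
# flat edges by profile across spindle
g=cv2.cvtColor(w["pixels"],cv2.COLOR_RGB2GRAY).astype(int)
for r in range(286,320,6): print(r,g[r,300:336])
print(loc(wz(w,f(251,550),.085),m))
E
```

```text
[[0.5225 0.1938 0.012 ]
 [0.639  0.1798 0.012 ]
 [0.6264 0.0707 0.012 ]
 [0.5077 0.0853 0.012 ]] [0.5739 0.1324 0.012 ]
-0.12148810593205826 -0.12497966512894129
screw [0.5745 0.1347 0.1323] (np.float64(0.0002835661993419464), np.float64(0.0023220344443551583))
far (np.float64(0.024934945592800746), np.float64(0.10595055128840702)) (np.float64(0.024651379393458798), np.float64(0.10362851684405186))
mid (np.float64(0.02518433313177692), np.float64(0.07407638630037452)) (np.float64(0.024900766932434978), np.float64(0.07175435185601937))
near (np.float64(0.02569578356450864), np.float64(0.04020146195043053)) (np.float64(0.025412217365166696), np.float64(0.03787942750607537))
286 [109 109 110 110 111 109 113 110  80  93  96  99 112 122 129 128 129 130
 129 131 130 132 129 129 124 112 104 102 100  97  84  91 115 111 108 110]
292 [111 109 109 110 109 111 113 110  82  92  95 102 113 124 127 125 125 126
 125 126 126 127 124 127 122 109 103  98  97  91  95 106 111 111 110 110]
298 [ 98  98  93 148 191 189 189 157  76  92  94 101 114 123 127 124 125 124
 126 126 127 127 125 127 118 106 102  99  95  87 105 155 190 184 182 182]
304 [183 183 182 181 181 183 185 152  75  92  97 103 116 124 126 127 125 124
 124 125 126 126 125 127 114 105 102 101  97  79 125 172 187 183 182 182]
310 [180 183 182 183 183 186 186 148  75  95  97 104 118 125 127 125 126 125
 125 126 128 125 128 127 110 101 100  99  93  76 148 192 185 182 180 181]
316 [182 181 181 180 182 184 187 123  83  95  96 107 116 125 125 123 123 124
 124 126 127 127 127 124 106 102 100  97  88  90 155 187 182 182 183 181]
(np.float64(0.00024073293274571098), np.float64(-0.0794091633867137))
```

View pics/w2d.png

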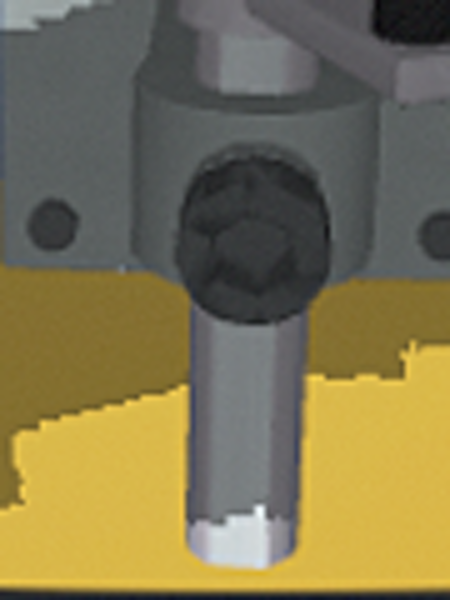

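Flat strip (≈312.3–324 px) sits about 0.5 px left of the spindle middle, meaning it is about 0.05 rad short, and the crank position agrees. I regrip and add about 2.5 mm.

Emit:
carry_out:
  commands:
    - [[0.02,0.014,0.03],0,0.6]
    - [[0.02,0.014,0.04],0,0.5]
    - [[0,0,0.04],0,0.35]
    - [[0,0,0.03],0,0.3]
    - [[0,0,0.009],0,0.2]
    - [[0,0,0],0,0]
    - [[0,0,0],0,0]
    - [[0,0,0],0,0]
    - [[0,0,0],0,0]
    - [[0,0,0],0,0]

```text
time: 10.4
tool_pos: [0.611, 0.2074, 0.1393]
tool_rot: [3.14, -0.0, 1.475]
contact_force: [-1.1, 0.4, 4.5]
opening: 0.0137
grip_force: 12.0
```

Emit:
carry_out:
  commands:
    - [[0,0.0009,0.0004],0,0]
    - [[0,0,0],0,0]
    - [[0,0,0],0,0.3]
    - [[0,0,0],0,0.3]
    - [[0,0,0],0,0.3]
    - [[0,0,-0.02],0,0.4]
    - [[0,0,-0.04],0,1]
    - [[0,0,-0.04],0,1]
    - [[-0.02,-0.013,-0.03],0,1]
    - [[-0.02,-0.017,-0.02],0,1]
    - [[0,0,0],0,1]
    - [[0,0,0],0,1]

```text
time: 11.9
tool_pos: [0.5779, 0.1705, 0.2872]
tool_rot: [-3.141, 0.0, 1.475]
contact_force: [-0.8, -0.4, -0.1]
opening: 0.0902
grip_force: 0.0
```

```bash
python3 - <<'E'
from h import *
w=wcam();save(w,"w3.png");o=robot.observe();print(o["tool_pos"],o["tool_rot"],o["qpos"])
g=cv2.cvtColor(w["pixels"],cv2.COLOR_RGB2GRAY).astype(int)
for r in range(286,320,6): print(r,g[r,300:336])
n="crank_grip";print(n,[(np.round(x["at"],1),round(x["p"],2)) for x in robot.tip_of(w,n)[:2]])
s=robot.read_camera("scene");t=robot.read_camera("top")
for n in ["key_handle","block_mouth","setscrew"]:
  for nm,p in (("s",s),("t",t),("w",w)):
    print(n,nm,[(np.round(x["at"],1),round(x["p"],2)) for x in robot.tip_of(p,n)[:3]])
im=t["pixels"][190:280,340:430];cv2.imwrite("pics/t3c.png",cv2.resize(im[:,:,::-1],None,fx=6,fy=6,interpolation=cv2.INTER_CUBIC))
E
```

```text
[0.5779 0.1706 0.2868] [-3.14    0.0003  1.4749] [0.1599 0.4628 1.2182 0.0001 1.4622 0.2558]
286 [112 111 110 111 111 109 110 113 113  78  94  99  99 107 118 125 128 128
 129 128 130 128 130 127 128 127 119 107 103  99  95  88  90 116 110 113]
292 [111 110 108 109 109 111 109 111 100  82  94  97 101 108 121 127 128 126
 124 125 126 126 126 126 128 126 112 101  99  99  93  88  95 110 110 110]
298 [169 194 190 189 191 188 190 190 162  74  93  98 100 108 122 129 126 125
 126 125 127 126 127 126 129 125 110 101  98  96  81 118 171 189 184 183]
304 [182 182 182 183 184 183 183 186 122  80  92  97 102 114 125 126 126 129
 124 123 125 129 125 127 129 120 105 102  98  93  77 138 193 184 182 181]
310 [182 182 182 185 183 182 185 189 124  82  94  97 103 113 121 127 126 126
 126 125 127 129 125 128 128 116 105 101  98  88  90 148 191 185 184 183]
316 [182 184 183 183 182 182 187 192  93  87  94  98 103 113 122 124 125 127
 125 124 127 128 126 129 128 110 101 100  98  85 109 160 189 183 182 181]
crank_grip [(array([359.6, 183.1]), 0.94)]
key_handle s [(array([265.3, 300. ]), 0.64)]
key_handle t [(array([191.6, 201.2]), 0.67), (array([145.7, 177.7]), 0.58), (array([389.3, 230.4]), 0.56)]
key_handle w []
block_mouth s [(array([319.8, 367.2]), 0.94), (array([150.9, 229.2]), 0.92), (array([262.3, 308.8]), 0.85)]
block_mouth t [(array([384.7, 174. ]), 0.78), (array([455.3, 263.3]), 0.7), (array([401.4, 356.9]), 0.64)]
block_mouth w []
setscrew s [(array([450.3, 165.8]), 0.58)]
setscrew t [(array([201.1, 209.5]), 0.65), (array([188.2, 197.5]), 0.45)]
setscrew w []
```

View pics/t3c.png

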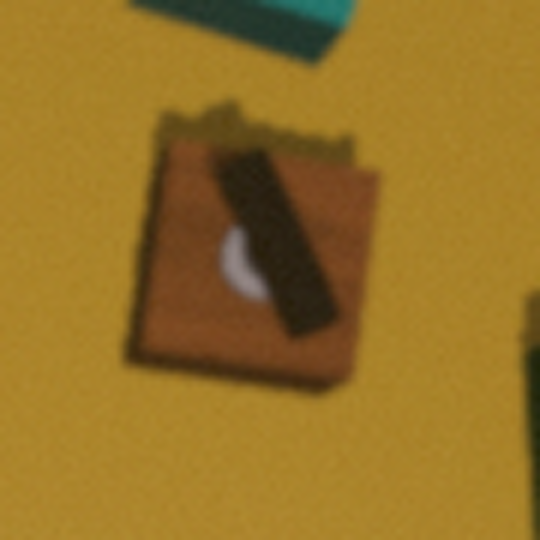

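Flat is now centred (within ~0.02 rad). The top crop shows the key's handle running from t(380,216) to (393,245), so key yaw is about 0.43. I go above the key.

Emit:
carry_out:
  commands:
    - [[-0.0515,-0.0038,0],0,1]
    - [[-0.0515,-0.0038,0],0,1]
    - [[-0.0515,-0.0038,0],0,1]
    - [[-0.0515,-0.0038,0],0,1]
    - [[-0.0515,-0.0038,0],0,1]
    - [[-0.0515,-0.0038,0],0,1]
    - [[-0.0515,-0.0038,0],0,1]
    - [[-0.0515,-0.0038,0],0,1]
    - [[0,0,0.005],0.15,1]
    - [[0,0,0.005],0.15,1]
    - [[0,0,0.005],0.15,1]
    - [[0,0,0.005],0.15,1]
    - [[0,0,0.005],0.15,1]
    - [[0,0,0.005],0.15,1]
    - [[0,0,0],0.15,1]
    - [[0,0,0],0,1]

```text
time: 14.55
tool_pos: [0.5081, -0.2369, 0.2581]
tool_rot: [3.141, -0.0, 0.426]
contact_force: [0.6, -0.6, 0.4]
opening: 0.0918
grip_force: 0.0
```

```bash
python3 - <<'E'
from h import *
w=wcam();save(w,"w4.png");o=robot.observe();print(o["tool_pos"],o["tool_rot"],o["qpos"])
for n in ["key_handle","block_mouth","key_block"]: print(n,[(np.round(x["at"],1),round(x["p"],2)) for x in robot.tip_of(w,n)[:3]])
t=robot.read_camera("top");s=robot.read_camera("scene")
print(at_z(t,(386.3,230.5),.112),at_z(t,(383,233.7),.069),at_z(s,(263,297),.105))
print([wproj(w,(.508,-.237,z)) for z in (.112,.066)])
E
```

```text
[ 0.5081 -0.2369  0.2581] [ 3.1413 -0.0001  0.4279] [-0.573   0.3972  1.3998 -0.0001  1.3443  0.57  ]
key_handle [(array([320.6, 230.5]), 0.84)]
block_mouth [(array([386.7, 104.8]), 0.96), (array([251.7, 407.8]), 0.9), (array([411.8, 320.2]), 0.86)]
key_block [(array([400., 294.]), 0.85), (array([323. , 205.4]), 0.74), (array([374.5, 104.6]), 0.7)]
[ 0.5038 -0.2365  0.112 ] [ 0.5033 -0.2363  0.069 ] [ 0.5075 -0.2387  0.105 ]
[[np.float64(320.8493110731392), np.float64(228.42351519398946)], [np.float64(320.78978335937927), np.float64(214.93782528775694)]]
```

View pics/w4.png

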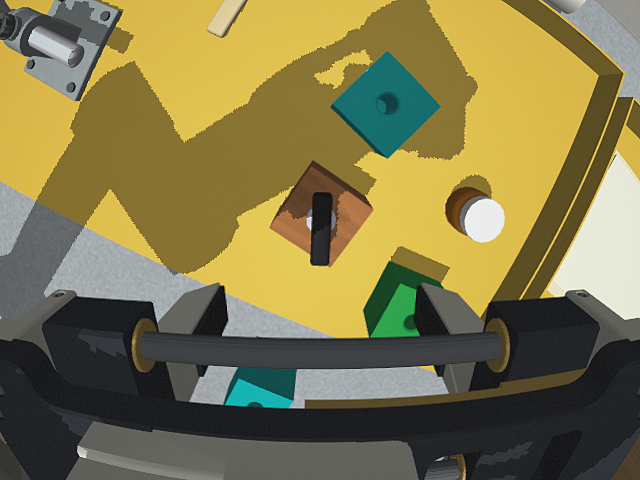

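The view shows the handle between (322,192) and (319.5,266), right under the tool as predicted. I grasp and lift it.

Emit:
carry_out:
  commands:
    - [[0,0,0.04],0.03,0.7]
    - [[0,0,0.04],0,0.5]
    - [[0,0,0.04],0,0.4]
    - [[0,0,0.028],0,0.35]
    - [[0,0,0.008],0,0.2]
    - [[0,0,0],0,0]
    - [[0,0,0],0,0]
    - [[0,0,0],0,0]
    - [[0,0,0],0,0]
    - [[0,0,0],0,0]
  newtons: 30

```text
time: 16.1
tool_pos: [0.5086, -0.2372, 0.1032]
tool_rot: [3.14, -0.001, 0.395]
contact_force: [-0.6, -0.4, 5.9]
opening: 0.0159
grip_force: 30.0
```

Emit:
carry_out:
  commands:
    - [[0,0,-0.03],0,0]
    - [[0,0,-0.05],0,0]
    - [[0,0,-0.05],0,0]
    - [[0,0,-0.03],0,0]
    - [[0.0227,-0.0353,0],0,0]
    - [[0.0227,-0.0353,0],0,0]
    - [[0.0227,-0.0353,0],0,0]
    - [[0.0227,-0.0353,0],0,0]
    - [[0.0227,-0.0353,0],0,0]
    - [[0.0227,-0.0353,0],0,0]
    - [[0.0227,-0.0353,0],0,0]
    - [[0.0227,-0.0353,0],0,0]
    - [[0.0227,-0.0353,0],0,0]

```text
time: 17.73
tool_pos: [0.5744, 0.1363, 0.2618]
tool_rot: [3.142, 0.0, 0.395]
contact_force: [-0.0, 0.7, -1.0]
opening: 0.0159
grip_force: 30.0
```

Emit:
carry_out:
  commands:
    - [[0,0,0],-0.173,0]
    - [[0,0,0],-0.173,0]
    - [[0,0,0],-0.173,0]
    - [[0,0,0],-0.173,0]
    - [[0,0,0],-0.173,0]
    - [[0,0,0],-0.173,0]
    - [[0,0,0],-0.173,0]
    - [[0,0,0],-0.173,0]
    - [[0,0,0],-0.173,0]
    - [[0,0,0],-0.173,0]
    - [[0,0,0],0,0]

```text
time: 19.1
tool_pos: [0.5743, 0.1349, 0.2618]
tool_rot: [-3.141, -0.0, 2.123]
contact_force: [-1.0, 1.0, -0.8]
opening: 0.0162
grip_force: 30.0
```

```bash
python3 - <<'E'
from h import *
w=wcam();save(w,"w5.png");o=robot.observe();print(o["time"],o["tool_pos"],o["tool_rot"],o["qpos"],o["contact_force"])
for n in ["key_handle","key_tip","setscrew"]: print(n,[(np.round(x["at"],1),round(x["p"],2)) for x in robot.tip_of(w,n)[:3]])
tp=o["tool_pos"];ti=tp-[0,0,.0972]
print(wproj(w,ti),wproj(w,(.5746,.1350,.1323)))
c=[int(v) for v in wproj(w,(.5746,.1350,.1323))];print(c)
im=w["pixels"][c[1]-70:c[1]+50,c[0]-80:c[0]+80];cv2.imwrite("pics/w5c.png",cv2.resize(im[:,:,::-1],(800,600),interpolation=cv2.INTER_CUBIC))
E
```

```text
19.15 [0.5743 0.1349 0.2618] [-3.1411 -0.0001  2.1212] [ 0.1009  0.4509  1.3051 -0.0001  1.386  -0.4495] [-0.1133  1.0439 -2.0452]
key_handle [(array([319.3, 328.2]), 0.61)]
key_tip [(array([322.5, 252.5]), 0.87), (array([318.4, 238.9]), 0.22)]
setscrew [(array([323.2, 238.3]), 0.73)]
[np.float64(322.34674671660684), np.float64(250.21533522948675)] [np.float64(322.5304254012553), np.float64(236.49924004480167)]
[322, 236]
```

View pics/w5c.png

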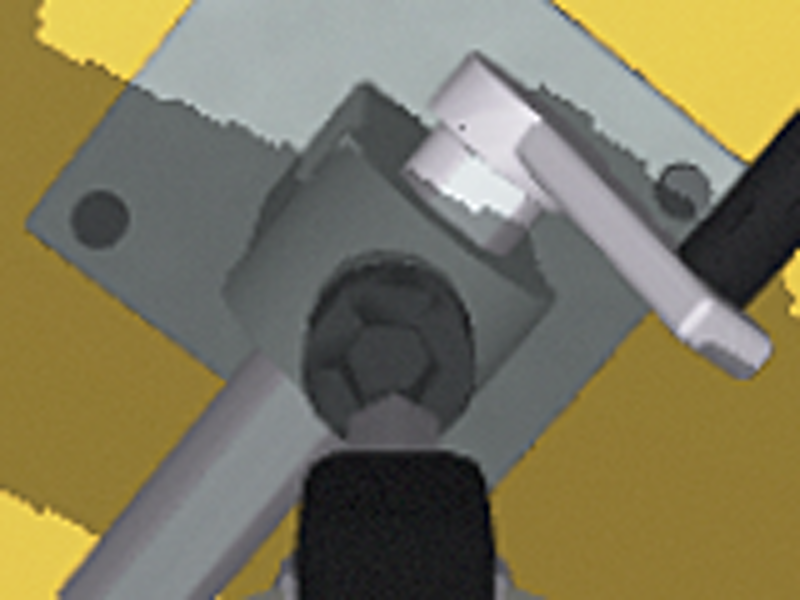

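The crop shows the screw head around (389,362) with its socket's corners left and right (flat edge facing up in the picture). The key's corners point up and down, so the key has to turn about 30°. I fit this numerically.

```bash
python3 - <<'E'
from h import *
from scipy.ndimage import map_coordinates
im=cv2.imread("pics/w5.png");w=wcam()
g=cv2.GaussianBlur(cv2.cvtColor(im,cv2.COLOR_BGR2GRAY).astype(float),(0,0),0.7)
hsv=cv2.cvtColor(im,cv2.COLOR_BGR2HSV)
pc=np.array([.5746,.1350,.1323])
def P(pts):return np.array([wproj(w,p) for p in pts])
yaw=2.121;X=np.array([np.cos(yaw),np.sin(yaw),0]);Y=np.array([np.sin(yaw),-np.cos(yaw),0])
def samp(q):return map_coordinates(g,[q[:,1],q[:,0]],order=1)
th=np.linspace(-np.pi,np.pi,121)
def ring(c,r,z,t): return P([c+r*(np.cos(a)*X+np.sin(a)*Y)+[0,0,z] for a in t])
# silhouette of head: sides (a~±90deg) at top face, brighter outside; also top-rim vs side
res=[]
t1=np.concatenate([np.linspace(.6,1.9,25),np.linspace(-1.9,-.6,25)])
t2=np.linspace(-.6,.6,20)
for dx in np.arange(-.004,.0041,.0005):
  for dy in np.arange(-.004,.0041,.0005):
    c=pc+dx*X+dy*Y
    s=(samp(ring(c,.0148,0,t1))-samp(ring(c,.0122,0,t1))).mean()+.5*(samp(ring(c,.0148,-.014,t2))-samp(ring(c,.0122,-.014,t2))).mean()
    res.append((s,dx,dy))
res.sort(reverse=True);print("head",np.round(res[:6],4))
c=pc+res[0][1]*X+res[0][2]*Y
for z in (-.011,-.001,0):
  sc=[]
  for deg in range(0,60,3):
    a=np.deg2rad(deg)
    # hexagon with corners at deg
    def hexp(ap):
        out=[]
        for k in range(6):
            v0=np.array([np.cos(a+k*np.pi/3),np.sin(a+k*np.pi/3)]);v1=np.array([np.cos(a+(k+1)*np.pi/3),np.sin(a+(k+1)*np.pi/3)])
            for u in np.linspace(.1,.9,7):
                m=(v0*(1-u)+v1*u)*ap/np.cos(np.pi/6)
                if m[0]<-.001: continue
                out.append(c+m[0]*X+m[1]*Y+[0,0,z])
        return P(out)
    sc.append(np.abs(samp(hexp(.0073))-samp(hexp(.0057))).mean())
  print(z,np.round(sc,1))
x0,y0=np.round(wproj(w,pc)).astype(int)
for r in range(y0-14,y0+14,1): print(r,g[r,x0-22:x0+20].astype(int))
E
```

```text
head [[55.1916 -0.0005 -0.0025]
 [54.7823 -0.001  -0.0025]
 [54.7798  0.     -0.0025]
 [54.671  -0.0005 -0.002 ]
 [54.3399  0.     -0.002 ]
 [54.2884 -0.001  -0.002 ]]Traceback (most recent call last):
  File "<stdin>", line 37, in <module>
ValueError: operands could not be broadcast together with shapes (22,) (24,)
```

```bash
python3 - <<'E'
from h import *
from scipy.ndimage import map_coordinates
im=cv2.imread("pics/w5.png");w=wcam()
g=cv2.GaussianBlur(cv2.cvtColor(im,cv2.COLOR_BGR2GRAY).astype(float),(0,0),0.5)
yaw=2.121;X=np.array([np.cos(yaw),np.sin(yaw),0]);Y=np.array([np.sin(yaw),-np.cos(yaw),0])
c=np.array([.5746,.1350,.1323])-.0005*X-.0023*Y
def samp(q):return map_coordinates(g,[q[:,1],q[:,0]],order=1)
for z in (-.011,-.001,0):
  sc=[]
  for deg in range(0,60,3):
    a=np.deg2rad(deg);A=[];B=[]
    for k in range(6):
        v=[np.array([np.cos(a+j*np.pi/3),np.sin(a+j*np.pi/3)]) for j in (k,k+1)]
        for u in np.linspace(.1,.9,7):
            m=(v[0]*(1-u)+v[1]*u)/np.cos(np.pi/6)
            if m[0]<-.1: continue
            for L,ap in ((A,.0074),(B,.0056)): L.append(wproj(w,c+ap*(m[0]*X+m[1]*Y)+[0,0,z]))
    sc.append(np.abs(samp(np.array(A))-samp(np.array(B))).mean())
  print(z,np.round(sc,1))
print("c",wproj(w,c),"floor",wproj(w,c-[0,0,.011]))
for r in range(220,257): print(r,g[r,300:338].astype(int))
ti=robot.observe()["tool_pos"]-[0,0,.0972]
print(wproj(w,ti),wproj(w,ti+.00693*X),wproj(w,ti+.006*Y),wproj(w,ti-.006*Y))
E
```

```text
-0.011 [3.5 3.5 3.4 3.4 3.5 3.6 3.5 3.5 3.6 3.5 3.3 3.2 2.8 2.8 3.  2.9 3.1 3.1
 3.2 3.3]
-0.001 [5.6 5.1 5.6 5.4 5.3 5.3 5.2 5.1 5.2 5.1 5.  4.9 5.1 5.4 5.  4.9 5.6 5.5
 5.2 5.8]
0 [5.7 5.4 5.9 5.7 5.5 5.6 5.4 5.1 5.2 5.2 5.1 5.1 4.9 5.2 5.2 4.9 5.4 5.6
 5.4 6.1]
c [np.float64(319.2919617949586), np.float64(236.9841616817063)] floor [np.float64(319.3345613499178), np.float64(232.92020797304238)]
220 [100 101 103 102 104 104 105 104  92  74  65  53  47  50  46  43  45  48
  49  48  44  44  44  45  46  52  56  58  64  75  86  99 108 107 106 106
 107 106]
221 [100 101 102 104 105 105 101  92  76  64  49  43  42  46  48  48  54  51
  50  49  45  44  45  45  46  48  53  53  54  59  68  85 102 108 107 107
 107 106]
222 [102 103 105 104 105 103  93  77  60  50  43  46  47  51  55  56  56  53
  49  48  46  43  42  45  44  47  52  55  57  53  57  69  90 108 108 105
 105 105]
223 [101 103 104 104 107  98  77  60  46  42  47  53  55  58  59  60  59  58
  58  56  55  51  53  51  50  50  51  55  57  55  55  57  72  98 107 106
 104 105]
224 [103 104 104 104 104  89  60  47  39  42  57  59  59  61
[... 4777 characters left out ...]
105 103  95  87  84  85  86  87  89  89
  89  91  91  92  91  87  86  86  86  86  87  93 102 108 108 108 107 106
 106 104]
255 [137 139 138 136 126 113 107 104 101  98  93  90  85  86  86  87  88  90
  90  91  92  91  90  86  87  88  86  86  86  92 102 108 109 110 109 107
 106 107]
256 [137 137 136 129 116 108 104  93  67  60  50  47  46  45  45  45  47  47
  48  49  49  47  48  47  47  45  45  46  45  44  44  50  66  90 107 108
 108 107]
[np.float64(322.3161843687592), np.float64(250.21517453773973)] [np.float64(322.33937508550036), np.float64(240.47428146058255)] [np.float64(331.15703106471307), np.float64(250.21859869757665)] [np.float64(313.47316508457953), np.float64(250.2080231234096)]
```

Using the key shank's own apparent bias, the screw lies about 0.8 mm to tool -y and the hexagon is 30° off. I shift, turn and descend to just above the head.

Emit:
carry_out:
  commands:
    - [[0,-0.0008,0.005],0,0]
    - [[0,0,0.008],-0.17,0]
    - [[0,0,0.008],-0.17,0]
    - [[0,0,0.007],-0.18,0]
    - [[0,0,0.002],0,0]
    - [[0,0,0.001],0,0]
    - [[0,0,0.001],0,0]
    - [[0,0,0],0,0]

```text
time: 20.4
tool_pos: [0.5739, 0.1345, 0.2301]
tool_rot: [3.142, 0.0, 2.644]
contact_force: [0.1, 0.3, -1.1]
opening: 0.0158
grip_force: 30.0
```

Emit:
carry_out:
  commands:
    - [[0,0,0.001],0,0]
    - [[0,0,0.001],0,0]
    - [[0,0,0],0,0]

```text
time: 20.78
tool_pos: [0.5738, 0.1345, 0.2279]
tool_rot: [-3.141, -0.0, 2.645]
contact_force: [1.1, -0.7, -0.3]
opening: 0.016
grip_force: 30.0
```

Emit:
carry_out:
  commands:
    - [[0,0,0.001],0,0]
    - [[0,0,0.001],0,0]
    - [[0,0,0],0,0]

```text
time: 21.15
tool_pos: [0.5738, 0.1343, 0.2261]
tool_rot: [-3.141, 0.0, 2.645]
contact_force: [-0.7, -1.5, 1.6]
opening: 0.016
grip_force: 30.0
```

Emit:
carry_out:
  commands:
    - [[0,0,0.001],0,0]
    - [[0,0,0.001],0,0]
    - [[0,0,0],0,0]

```text
time: 21.52
tool_pos: [0.5736, 0.1343, 0.2237]
tool_rot: [-3.141, -0.0, 2.645]
contact_force: [-1.3, -2.2, -1.4]
opening: 0.016
grip_force: 30.0
```

Emit:
carry_out:
  commands:
    - [[0,0,0.001],0,0]
    - [[0,0,0.001],0,0]
    - [[0,0,0.001],0,0]
    - [[0,0,0],0,0]

```text
time: 22.02
tool_pos: [0.5737, 0.1344, 0.2209]
tool_rot: [-3.141, -0.0, 2.645]
contact_force: [-0.1, -2.2, -0.3]
opening: 0.0157
grip_force: 30.0
```

Seated about 8.5 mm deep with hardly any force. I turn clockwise and follow the screw down.

Emit:
carry_out:
  commands:
    - [[0,0,0.0002],0.1,0]
    - [[0,0,0.0002],0.1,0]
    - [[0,0,0.0002],0.1,0]
    - [[0,0,0.0002],0.1,0]
    - [[0,0,0.0002],0.1,0]
    - [[0,0,0.0002],0.1,0]
    - [[0,0,0.0002],0.1,0]
    - [[0,0,0.0002],0.1,0]

```text
time: 23.02
tool_pos: [0.5744, 0.1348, 0.2197]
tool_rot: [3.14, 0.0, 1.842]
contact_force: [0.4, -1.7, 1.7]
opening: 0.0159
grip_force: 30.0
```

```bash
cat > o.py <<'E'
from h import *
o=robot.observe();print(o["time"],o["tool_pos"],o["tool_rot"],o["contact_force"],"T",o["torque"],"q6",o["qpos"][5])
E
python3 o.py
```

```text
23.025 [0.5744 0.1348 0.2197] [3.1396 0.0001 1.8418] [ 0.4429 -1.7052  1.6558] T [-0.3939 -0.1967  0.0832] q6 -0.17056333381366431
```

Emit:
carry_out:
  commands:
    - [[0,0,0.0002],0.1,0]
    - [[0,0,0.0002],0.1,0]
    - [[0,0,0],0,0]
    - [[0,0,0],0,0]

```text
time: 23.52
tool_pos: [0.5745, 0.1347, 0.2193]
tool_rot: [3.14, -0.0, 1.647]
contact_force: [2.3, -1.0, -0.2]
opening: 0.0159
grip_force: 30.0
```

```bash
python3 o.py
```

```text
23.525 [0.5745 0.1347 0.2193] [ 3.1395 -0.0002  1.6468] [ 2.2981 -1.0047 -0.1928] T [-0.3134 -0.7031  0.1241] q6 0.02439526822636048
```

Emit:
carry_out:
  commands:
    - [[0,0,0.0002],0.1,0]
    - [[0,0,0.0002],0.1,0]
    - [[0,0,0],0,0]

```text
time: 23.9
tool_pos: [0.5746, 0.1346, 0.219]
tool_rot: [3.139, -0.001, 1.447]
contact_force: [3.5, -0.8, 0.4]
opening: 0.0161
grip_force: 30.0
```

```bash
cat > o.py <<'E'
from h import *
L=[]
for i in range(5):
    o=robot.observe();L.append(o["torque"][2]);robot.read_camera("wrist")
print(o["time"],o["tool_pos"],o["tool_rot"],o["contact_force"],"Tz",np.round(L,3),np.mean(L),"q6",o["qpos"][5])
E
python3 o.py
```

```text
24.1 [0.5745 0.1346 0.219 ] [ 3.1396 -0.0004  1.4466] [ 4.209  -0.8598  1.2127] Tz [0.079 0.145 0.087 0.099 0.108] 0.10364297768754578 q6 0.22452895918966934
```

Emit:
carry_out:
  commands:
    - [[0,0.0003,0.0002],0.1,0]
    - [[0,0.0003,0.0002],0.1,0]
    - [[0,0,0],0,0]

```text
time: 24.52
tool_pos: [0.5749, 0.1344, 0.2187]
tool_rot: [3.14, -0.001, 1.246]
contact_force: [4.7, -1.2, 2.6]
opening: 0.0157
grip_force: 30.0
```

```bash
python3 o.py
```

```text
24.725 [0.5749 0.1344 0.2187] [ 3.14   -0.0006  1.2476] [ 4.6629 -1.3293  2.7059] Tz [0.136 0.127 0.076 0.141 0.095] 0.11504998129039905 q6 0.42325979340757386
```

Emit:
carry_out:
  commands:
    - [[0,0.0004,0.0001],0.1,0]
    - [[0,0.0004,0.0001],0.1,0]
    - [[0,0,0],0,0]

```text
time: 25.15
tool_pos: [0.5754, 0.1341, 0.2184]
tool_rot: [3.141, -0.001, 1.048]
contact_force: [4.2, -1.2, 4.0]
opening: 0.0159
grip_force: 30.0
```

```bash
python3 o.py
```

```text
25.35 [0.5754 0.1341 0.2184] [ 3.1407 -0.0005  1.0469] [ 5.2178 -1.5507  4.9115] Tz [0.112 0.149 0.175 0.06  0.122] 0.12351539400412974 q6 0.6233140406060849
```

Emit:
carry_out:
  commands:
    - [[0,0.0003,0],0.1,0]
    - [[0,0.0003,0],0.05,0]
    - [[0,0,0],0,0]

```text
time: 25.78
tool_pos: [0.5758, 0.1339, 0.2183]
tool_rot: [3.141, -0.0, 0.896]
contact_force: [3.9, -0.1, 5.3]
opening: 0.016
grip_force: 30.0
```

```bash
sed -i 's/range(5)/range(12)/' o.py; python3 o.py
```

```text
26.325 [0.5758 0.1338 0.2183] [ 3.1411 -0.0004  0.8961] [ 5.8075 -1.6687  4.8945] Tz [0.146 0.144 0.154 0.146 0.119 0.125 0.106 0.205 0.118 0.149 0.179 0.161] 0.14585179952779911 q6 0.7735133842993751
```

Emit:
carry_out:
  commands:
    - [[0,0,-0.0002],0.05,0]
    - [[0,0,0],0.05,0]
    - [[0,0,0],0,0]

```text
time: 26.75
tool_pos: [0.5758, 0.1337, 0.2182]
tool_rot: [3.141, -0.0, 0.796]
contact_force: [6.1, -2.7, 3.4]
opening: 0.0159
grip_force: 30.0
```

```bash
python3 o.py
```

```text
27.3 [0.5758 0.1337 0.2183] [ 3.1411 -0.0002  0.7961] [ 5.0291 -2.1869  3.5025] Tz [0.181 0.092 0.153 0.082 0.136 0.158 0.19  0.126 0.201 0.143 0.134 0.172] 0.14746338094372816 q6 0.8735162387037059
```

Reading ≈0.147 N·m stopped, consistent with first contact at ~1.4 rad and ~50 N on the flat. It is snug. I back off within the play and lift out.

Emit:
carry_out:
  commands:
    - [[0,0.0003,0],-0.05,0]
    - [[0,0.0003,0],-0.05,0]
    - [[0,0,-0.003],0,0]
    - [[0,0,-0.005],0,0]
    - [[0,0,-0.01],0,0]
    - [[0,0,-0.015],0,0]
    - [[0,0,-0.012],0,0]
    - [[0,0,0],0.16,0]
    - [[0,0,0],0.17,0]
    - [[0,0,0],0.17,0]
    - [[0,0,0],0,0]

```text
time: 28.72
tool_pos: [0.576, 0.1334, 0.2639]
tool_rot: [3.141, -0.0, 0.396]
contact_force: [-0.3, 0.3, -1.2]
opening: 0.0156
grip_force: 30.0
```

```bash
sed -i 's/range(12)/range(1)/' o.py; cat >>o.py <<'E'
y=o["tool_rot"][2];X=np.array([np.cos(y),np.sin(y)]);Y=np.array([np.sin(y),-np.cos(y)])
d=np.array([.5086,-.2372])-o["tool_pos"][:2];print("to block",d@X,d@Y)
w=wcam();ti=o["tool_pos"]-[0,0,.0972]
print("tip pred",wproj(w,ti),[(x["at"],x["p"]) for x in robot.tip_of(w,"key_tip")[:2]])
E
python3 o.py
```

```text
28.725 [0.576  0.1334 0.2639] [ 3.1415 -0.0003  0.3962] [-0.2925  0.2795 -1.2381] Tz [0.025] 0.024855626409655558 q6 1.2725785730955075
to block -0.20521319535164623 0.31588009356562285
tip pred [np.float64(320.9199878448689), np.float64(247.89532396657333)] [([320.3, 251.4], 0.72)]
```

Emit:
carry_out:
  commands:
    - [[-0.0228,0.0351,0],0,0]
    - [[-0.0228,0.0351,0],0,0]
    - [[-0.0228,0.0351,0],0,0]
    - [[-0.0228,0.0351,0],0,0]
    - [[-0.0228,0.0351,0],0,0]
    - [[-0.0228,0.0351,0],0,0]
    - [[-0.0228,0.0351,0],0,0]
    - [[-0.0228,0.0351,0],0,0]
    - [[-0.0228,0.0351,0],0,0]
    - [[0,0,0.03],0,0]
    - [[0,0,0.03],0,0]
    - [[0,0,0.02],0,0]
    - [[0,0,0],0,0]

```text
time: 30.5
tool_pos: [0.5074, -0.2367, 0.182]
tool_rot: [-3.139, 0.002, 0.396]
contact_force: [-0.1, -0.7, -0.9]
opening: 0.0158
grip_force: 30.0
```

```bash
python3 o.py
```

```text
30.5 [ 0.5074 -0.2367  0.182 ] [-3.1388  0.0019  0.3963] [-0.108  -0.653  -0.9428] Tz [0.016] 0.015848231634989673 q6 0.6011477619419685
to block 0.0009069880815001481 0.0009030254412869107
tip pred [np.float64(320.085812973868), np.float64(247.81163859251996)] [([320.6, 253.6], 0.76)]
```

Emit:
carry_out:
  commands:
    - [[0.0005,0.0005,0.01],0,0]
    - [[0,0,0.01],0,0]
    - [[0,0,0.01],0,0]
    - [[0,0,0],0,0]

```text
time: 31.15
tool_pos: [0.5083, -0.2371, 0.152]
tool_rot: [-3.14, 0.001, 0.395]
contact_force: [-0.9, -0.7, -0.8]
opening: 0.0156
grip_force: 30.0
```

In the hole with no force. I lower it fully.

Emit:
carry_out:
  commands:
    - [[0,0,0.012],0,0]
    - [[0,0,0.012],0,0]
    - [[0,0,0.012],0,0]
    - [[0,0,0.008],0,0]
    - [[0,0,0.003],0,0]
    - [[0,0,0.001],0,0]
    - [[0,0,0],0,0]

```text
time: 32.02
tool_pos: [0.509, -0.2375, 0.1055]
tool_rot: [3.141, -0.0, 0.395]
contact_force: [0.7, -0.5, -0.5]
opening: 0.0159
grip_force: 30.0
```

Emit:
carry_out:
  commands:
    - [[0,0,0.001],0,0]
    - [[0,0,0.001],0,0]
    - [[0,0,0],0,0.35]
    - [[0,0,0],0,0.35]
    - [[0,0,0],0,0.35]
    - [[0,0,0],0,0.35]
    - [[0,0,-0.03],0,0.4]
    - [[0,0,-0.06],0,0.4]
    - [[0,0,-0.06],0,0.6]
    - [[0,0,0],0,1]
    - [[0,0,0],0,1]
    - [[0,0,0],0,1]

```text
time: 33.52
tool_pos: [0.5082, -0.237, 0.2515]
tool_rot: [-3.139, 0.002, 0.395]
contact_force: [-0.1, -0.3, 0.3]
opening: 0.0719
grip_force: 0.0
```

```bash
python3 - <<'E'
from h import *
w=wcam();save(w,"w9.png");o=robot.observe();print(o["time"],o["tool_pos"],o["tool_rot"],o["opening"])
print([(np.round(x["at"],1),round(x["p"],2)) for x in robot.tip_of(w,"key_handle")[:2]])
for z in (.112,.102,.12): print(z,wproj(w,(.508,-.2372,z)))
s=robot.read_camera("scene")
print([(np.round(x["at"],1),round(x["p"],2)) for x in robot.tip_of(s,"key_handle")[:2]])
for n in ("s0.png",):
  a=cv2.imread("pics/"+n)[270:360,220:310].astype(int);b=cv2.cvtColor(s["pixels"],cv2.COLOR_RGB2BGR)[270:360,220:310].astype(int)
  for m in (a,b):
    d=(m.sum(2)<120);r,c=np.nonzero(d);print("dark",d.sum(),c.mean(),r.mean(),c.min(),c.max(),r.min(),r.max())
E
```

```text
33.575 [ 0.5083 -0.2371  0.2516] [-3.139   0.0018  0.3947] 0.07633731533862576
[(array([322.4, 231.7]), 0.56)]
0.112 [np.float64(321.43538522905715), np.float64(230.47306178168753)]
0.102 [np.float64(321.4378007331621), np.float64(227.05201417975297)]
0.12 [np.float64(321.43328702103173), np.float64(233.37632661682053)]
[(array([264.4, 298. ]), 0.68)]
dark 697 42.32137733142037 33.64992826398852 15 78 15 86
dark 575 43.19304347826087 27.67304347826087 22 63 16 83
```

```bash
python3 - <<'E'
from h import *
s=robot.read_camera("scene");save(s,"s9.png")
a=cv2.imread("pics/s0.png",0);b=cv2.imread("pics/s9.png",0)
_,A=cv2.threshold(a,45,255,cv2.THRESH_BINARY_INV);_,B=cv2.threshold(b,45,255,cv2.THRESH_BINARY_INV)
for M in (A,B):
  n,l,st,c=cv2.connectedComponentsWithStats(M[280:325,235:295]);print(st[1:],c[1:])
  i=1+np.argmax(st[1:,4]);print(cv2.minAreaRect(cv2.findNonZero((l==i).astype(np.uint8))))
p=proj(s,(.508,-.2372,.102));print("3mm up px:",np.array(proj(s,(.508,-.2372,.105)))-p)
E
```

```text
[[  7   5  42  25 579]
 [  0  31  11  14  48]
 [ 58  39   2   1   2]
 [ 56  41   3   2   3]
 [ 54  44   1   1   1]] [[27.639  17.0311]
 [ 4.5    39.3958]
 [58.5    39.    ]
 [57.     41.3333]
 [54.     44.    ]]
((27.46977424621582, 17.09571647644043), (42.71046447753906, 14.153173446655273), 17.52556800842285)
[[  7   6  43  25 581]
 [  0  32   2   4   4]
 [  2  38   1   1   1]
 [  3  41   1   2   2]
 [  8  42   1   1   1]] [[28.3752 17.537 ]
 [ 0.75   33.5   ]
 [ 2.     38.    ]
 [ 3.     41.5   ]
 [ 8.     42.    ]]
((28.05313491821289, 16.845909118652344), (42.965572357177734, 15.191165924072266), 19.025606155395508)
3mm up px: [-0.199  -1.0589]
```

The handle sits exactly where it did at the start (within 0.7 px, not higher), so the key is fully down. Handing in.

```bash
python3 -c "
from cell import robot
print(robot.hand_in())"
```

```text
the job is handed in; nothing more can be done
None
```

I handed the job in at about 34 s: the flat faces up within about 0.02 rad by camera, the screw is snug at about 0.147 N m with the hand stopped (roughly 50 N), and the key is fully down in its block. The brush, weight and jar were never touched, but I didn't re-measure them or re-check the flat after tightening; the hand-in returned no verdict.

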